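# Stand the railing post in its pipe socket

## Robot

A 6-joint arm with a two-finger parallel gripper is mounted at the origin on the work surface. World frame = base frame: x ahead of the robot, y to its left, z up, the work surface at z = 0. Lengths are in m, angles in rad, forces in N, time in s.
With the tool pointing down it reaches from about 0.25 to 0.775 m from the base axis. Payload 8.9 kg.
Tool frame: the origin (TCP) lies between the finger pads; the fingertips stand 11 mm ahead of it and the grasp point (between the pads) lies 8 mm behind it; z points along the fingers, y is the line along which they close (so a half turn about z gives the same grasp; the last joint's range is limited). The gripper opens to 85 mm and grips with 20 to 120 N. Pads are 22 mm wide; open, the fingers measure 114 mm over their backs; the gripper's body (76 mm by 85 mm) begins 54 mm behind the grasp point. The pads swing forward as they close: fully open they stand 13 mm farther back than shut.
Start: joints at [1.089, 0.291, -0.153, 1.127, 0, 1.431], TCP at [0.176, 0.494, 0.214] pointing down, gripper open.
Joint ranges: [-2.52, 2.52], [-0.91, 1.74], [-1.3, 1.37], [-1.96, 2.02], [-1.52, 1.47], [-3.14, 3.14]. Speed limits (rad/s): [2.22, 2.22, 2.79, 3.14, 3.14, 3.14].

## Interface

Orientations are given as a unit quaternion [x, y, z, w].
In Python, from station import bot, viewer, status gives the robot as it stands. Calls block until the motion is done:
- bot.reach(position, orientation): joint-space move of the TCP to a pose.
- bot.line_to(position, frame=None, max_speed=0.15, guard=None): straight line of the TCP; frame=None keeps the orientation; max_speed is the mean speed in m/s. With guard (N) it stops when the force on the tool has changed by that much, and returns True; else False.
- bot.move_joints(angles): joint-space move.
- bot.gripper_open() and bot.grab(force=None): open the fingers fully, or close them until they stop; force is the grip in N (None keeps the last).
- bot.wait(seconds).
- bot.inverse_kinematics(position, orientation): joint angles nearest the present ones, or None.
- viewer.read_camera(name): name is "scene" or "top" or "wrist"; returns a dict with "pixels" (420x560x3 uint8, red, green, blue), "fx", "fy", "cx", "cy" (pixels), "k1" (the pictures are not rectified: a ray, as slopes to the right and down, at radius r is drawn at 1 + k1 r^2 times it, then the intrinsics apply), "R" (3x3) and "t" (3): a world point X has camera coordinates R X + t. Camera axes: x right, y down, z forward; pixel columns grow to the right and rows downward; lengths in m; the calibration is good to about 2 mm. A picture is of the moment at which its call begins. There is no depth.
A pose or a line that the arm cannot do raises bot.IKError and nothing moves.
- bot.job_done(): hands the job in; it is judged then, once.
Readings, each from a call of its own:
- status.read_time(): time.
- status.read_qpos(): joint angles.
- status.read_joint_velocities(): joint speeds.
- status.read_joint_torque(): joint torques, N m.
- status.read_eef_pos(): TCP position.
- status.read_eef_rot(): TCP orientation.
- status.read_wrist_force(): force on the tool from outside, world axes, zero at the start.
- status.read_torque(): the same for the moment, N m.
- status.read_opening(): finger opening in m.
- status.read_gripper_force(): force on a finger pad.
Only numpy, scipy, OpenCV 4.12 (cv2) and the standard library are available. Lean on these libraries where they do the work, as an engineer would, in place of code of your own. Each camera call takes 0.05 s, during which the arm holds its last target. There are 200 camera calls.

## Task

Stand the tall round post upright in the round pipe socket, ready for tack welding: keep hold of it until its foot is down on the socket's floor, then let go. Leave the square post and the short round post standing where they are.

Things in the scene. Friction and masses are not known exactly. Their poses are not given: they have to be found in the camera images.
- round_post: tall round railing post stub of plain steel, diameter 36 mm, height 140 mm, about 0.45 kg, standing on end on the steel table; origin at the centre of its foot, z axis up along the post (its yaw means nothing)
- round_socket_floor (a point): centre of the floor inside the round pipe socket, 10 mm above the table, on the pipe's axis, z up. The socket: a plain steel base plate, 110 mm square, 10 mm thick, fixed to the table, with a round upright pipe on it, open at the top, bore 58 mm, outer diameter 68 mm, rim 50 mm above this point. (A like plate with a square tube, 68 mm outside, 50 mm high, is a bystander.)
- square_post: bystander: square steel post stub, 36 x 36 mm, 140 mm high, standing loose on the table; origin at the centre of its foot, z axis up, x and y across its faces
- short_post: bystander: short round steel post stub, diameter 36 mm, only 70 mm high, standing loose on the table; origin at the centre of its foot, z axis up. Nothing else near the posts and sockets is higher than 60 mm
Not all that is in view belongs to the job. Leave any pink look-alike of the round_post alone.

How it is judged:
On the way:
1. the tall round post, still held, has its foot lowered into the round socket to within 20 mm of its floor (z of round_post in the frame of round_socket_floor below 0.02 m and horizontal distance between round_post and round_socket_floor below 0.02 m and contact force between the fingers and round_post above 0.5 N), for 0.05 s.
At the end, for the whole second after the job is handed in: The tall round post stands at rest in the round socket, foot within 8 mm of the socket's floor and 15 mm of its axis, within 10 degrees of upright; the square post and the short post still stand within 30 mm of where they began and within 10 degrees of upright (z of round_post in the frame of round_socket_floor between -0.008 and 0.008 m and horizontal distance between round_post and round_socket_floor below 0.015 m and angle between each of round_post, short_post, square_post's own z axis and vertical below 0.18 rad and linear speed of round_post below 0.03 m/s and distance of each of short_post, square_post from where it was at the start of the episode below 0.03 m); the robot touches nothing.
It fails at once if the square post is pushed more than 30 mm away or knocked over (distance of square_post from where it was at the start of the episode above 0.03 m or angle between square_post's own z axis and vertical above 0.3 rad).
It fails at once if the short post is pushed more than 30 mm away or knocked over (distance of short_post from where it was at the start of the episode above 0.03 m or angle between short_post's own z axis and vertical above 0.3 rad).
It also fails if it takes over 40 s, if anything falls off the work surface, if the arm or the gripper's body presses on something with over 40 N, if the wrist force passes 120 N, or if a joint passes its speed limit or range.

## Working session

There is one attempt and no reset: what is moved stays moved. The work goes in short steps, each a Python script; the robot and the scene stay as the last script left them, time stands still between calls to the robot, and variables do not carry over. Pictures are saved under pics/ and viewed, at most 10 in all, crops included, and the job is handed in when it is done.

```bash
mkdir -p pics; ls; python3 - <<'E'
from station import bot, viewer, status
import cv2,pickle,numpy as np
for n in("top","scene"):
    d=viewer.read_camera(n); cv2.imwrite(f"pics/{n}0.png",d["pixels"][:,:,::-1]); pickle.dump(d,open(f"pics/{n}0.pkl","wb"))
    R,t=np.array(d["R"]),np.array(d["t"]); print(n,d["fx"],d["fy"],d["cx"],d["cy"],d["k1"],(-R.T@t).round(3),R.round(2).tolist())
print(status.read_time(),status.read_eef_rot())
E
```

```text
pics
top 458.960827507968 458.960827507968 276.6696150863123 205.6115035241812 -0.09811408833809428 [0.482 0.014 1.055] [[-0.0, -1.0, -0.01], [-1.0, 0.0, -0.05], [0.05, 0.01, -1.0]]
scene 516.0609766036588 516.0609766036588 274.0007223855555 213.4596132282366 -0.018041671724629626 [1.11  0.253 1.045] [[-0.39, 0.92, 0.01], [0.78, 0.33, -0.54], [-0.5, -0.2, -0.84]]
0.1 [ 1.70558007e-01  9.85347482e-01 -5.21462476e-04 -1.82001980e-04]
```

View pics/top0.png

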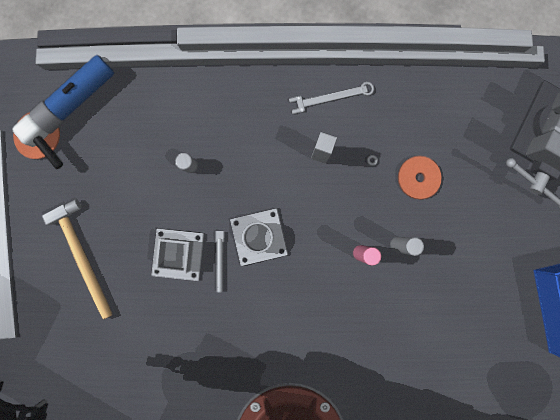

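View pics/scene0.png

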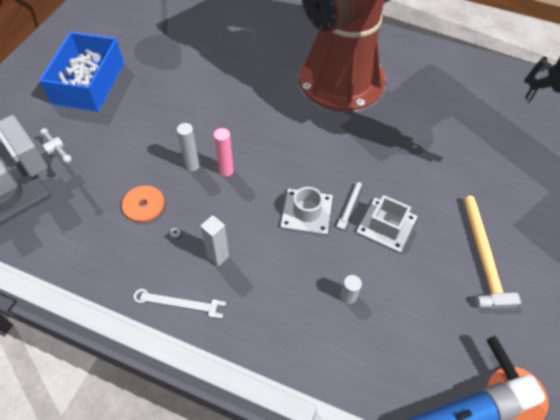

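The top view shows the tall grey round post with its top at about (415,246), and the pink look-alike beside it at (372,256). The round socket is at (258,238), the square post at (325,146) and the short post at (183,161). In the scene view the tall post's top is at (187,130) and the pipe rim at (307,197).

```bash
cat > h.py <<'E'
import numpy as np, cv2
def ray(d,uv):
    p=(np.array(uv,float)-[d["cx"],d["cy"]])/[d["fx"],d["fy"]]; q=p.copy()
    for _ in range(20): q=p/(1+d["k1"]*(q@q))
    R,t=np.array(d["R"]),np.array(d["t"]); return -R.T@t, R.T@np.array([*q,1.])
def plane(d,uv,z):
    c,r=ray(d,uv); return c+r*(z-c[2])/r[2]
def proj(d,X):
    c=np.array(d["R"])@X+d["t"]; q=c[:2]/c[2]; return q*(1+d["k1"]*(q@q))*d["fx"]+[d["cx"],d["cy"]]
E
python3 - <<'E'
import pickle,cv2,numpy as np
from h import *
T=pickle.load(open("pics/top0.pkl","rb"));S=pickle.load(open("pics/scene0.pkl","rb"))
tiles=[]
for d,pts in((T,[(410,246),(258,238),(325,148),(183,161)]),(S,[(189,145),(307,207),(216,240),(351,290)])):
    im=d["pixels"][:,:,::-1]
    for u,v in pts:
        c=im[v-32:v+32,u-32:u+32]; g=cv2.resize(c,(196,196),interpolation=cv2.INTER_NEAREST)
        for k in range(0,64,16): cv2.putText(g,str(u-32+k),(k*3,8),0,.28,(0,255,255)); cv2.putText(g,str(v-32+k),(0,k*3+8),0,.28,(0,255,0)) if k else 0
        tiles.append(g)
cv2.imwrite("pics/crops.png",np.vstack([np.hstack(tiles[:4]),np.hstack(tiles[4:])]))
# bright blobs: top faces
g=cv2.cvtColor(T["pixels"],cv2.COLOR_RGB2GRAY)
for (u,v),th in (((415,246),150),((415,246),165),((415,246),180),((183,161),165),((183,161),185),((325,146),165),((372,256),120)):
    m=(g>th).astype(np.uint8); n,l,s,c=cv2.connectedComponentsWithStats(m); k=l[v,u]
    print(u,v,th,g[v,u],s[k],c[k].round(1),'z.14',plane(T,c[k],.14).round(4),'z.07',plane(T,c[k],.07).round(4))
E
```

```text
415 246 150 183 [406 238  17  17 226] [414.3 246.2] z.14 [ 0.4473 -0.2474  0.14  ] z.07 [ 0.4446 -0.2674  0.07  ]
415 246 165 183 [406 238  17  17 216] [414.4 246.2] z.14 [ 0.4472 -0.2475  0.14  ] z.07 [ 0.4446 -0.2675  0.07  ]
415 246 180 183 [407 239  16  16 185] [414.  246.3] z.14 [ 0.4469 -0.2468  0.14  ] z.07 [ 0.4442 -0.2667  0.07  ]
183 161 165 189 [176 153  15  16 179] [182.9 160.7] z.14 [0.6204 0.2171 0.14  ] z.07 [0.631  0.2326 0.07  ]
183 161 185 189 [176 154  14  14 128] [182.1 161.2] z.14 [0.6195 0.2186 0.14  ] z.07 [0.63   0.2343 0.07  ]
325 146 165 180 [315 133  22  20 275] [325.3 142.5] z.14 [ 0.656  -0.0707  0.14  ] z.07 [ 0.6693 -0.0772  0.07  ]
372 256 120 191 [354 248  27  17 302] [369.2 255.6] z.14 [ 0.4291 -0.1564  0.14  ] z.07 [ 0.425  -0.1695  0.07  ]
```

View pics/crops.png

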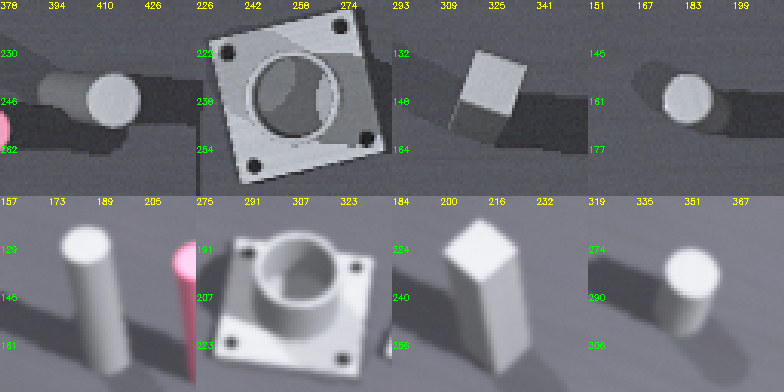

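The crops show the tall post top at about (414.4,246.2) in top and (185.3,129) in scene. The pipe rim centre is at (258,237.7) in top and (308.8,199) in scene, with the plate centre at (259.1,237.4) in top. Next I cross-check these between the two views.

```bash
python3 - <<'E'
import pickle
from h import *
from station import bot
from scipy.spatial.transform import Rotation as Ro
T=pickle.load(open("pics/top0.pkl","rb"));S=pickle.load(open("pics/scene0.pkl","rb"))
def tri(a,b):
    (c1,r1),(c2,r2)=ray(T,a),ray(S,b); s=np.linalg.lstsq(np.c_[r1,-r2],c2-c1,rcond=None)[0]
    p,q=c1+r1*s[0],c2+r2*s[1]; return ((p+q)/2).round(4),np.linalg.norm(p-q).round(4)
print("post tri",tri((414.4,246.2),(185.3,129)),plane(T,(414.4,246.2),.14),plane(S,(185.3,129),.14))
print("rim tri",tri((258,237.7),(308.8,199)),plane(T,(258,237.7),.06),plane(S,(308.8,199),.06),"plate",plane(T,(259.1,237.4),.01))
P=plane(T,(414.4,246.2),.14)[:2]; K=plane(T,(372,256),.14)[:2]; d=K-P; print("pink",K,np.linalg.norm(d))
for s in(0,np.pi):
    a=np.arctan2(d[1],d[0])+np.pi/2+s; y=np.array([np.cos(a),np.sin(a),0]);z=np.array([0,0,-1.]);x=np.cross(y,z)
    q=Ro.from_matrix(np.c_[x,y,z]).as_quat(); print(q)
    for pos in([*P,.3],[*P,.104],[.46,.05,.3],[.46,.05,.114]): 
        j=bot.inverse_kinematics(pos,q); print(None if j is None else np.round(j,2))
E
```

```text
post tri (array([ 0.4468, -0.2464,  0.1399]), np.float64(0.0024)) [ 0.4472105  -0.24757741  0.14      ] [ 0.44667908 -0.24509584  0.14      ]
rim tri (array([0.4631, 0.071 , 0.0568]), np.float64(0.0034)) [0.4637007  0.06923858 0.06      ] [0.46447454 0.07311466 0.06      ] plate [0.46345512 0.06949742 0.01      ]
pink [ 0.42821855 -0.16204319] 0.08761733457879314
[ 0.77998721 -0.62579546  0.          0.        ]
[-0.65  0.23 -0.01  1.33  0.   -2.44]
[-0.65  0.36 -0.37  0.84  0.   -2.44]
[-0.05  0.14 -0.13  1.31  0.   -1.84]
[-0.05  0.26 -0.48  0.83  0.   -1.84]
[0.62579546 0.77998721 0.         0.        ]
[-0.65  0.23 -0.01  1.33  0.    0.7 ]
[-0.65  0.36 -0.37  0.84  0.    0.7 ]
[-0.05  0.14 -0.13  1.31  0.    1.3 ]
[-0.05  0.26 -0.48  0.83  0.    1.3 ]
```

Heights agree with the known sizes: 0.140 for the post top and 0.057 against 0.060 for the rim. Now grasp.

```bash
python3 - <<'E'
from station import bot, viewer, status
import cv2,pickle,numpy as np
P=[.447,-.2468]; q=[0.62579546,0.77998721,0,0]
bot.line_to([.176,.494,.30]); bot.reach([*P,.30],q)
hit=bot.line_to([*P,.106],guard=8); print("hit",hit,status.read_eef_pos())
if not hit:
    bot.grab(50); print(status.read_opening(),status.read_gripper_force(),status.read_eef_pos())
    bot.line_to([*P,.31],max_speed=.12); bot.wait(.3)
    print(status.read_opening(),status.read_gripper_force(),status.read_wrist_force(),status.read_eef_pos())
for n in("top","scene"):
    d=viewer.read_camera(n); cv2.imwrite(f"pics/{n}1.png",d["pixels"][:,:,::-1]); pickle.dump(d,open(f"pics/{n}1.pkl","wb"))
print(status.read_time())
E
python3 -c "
import cv2,numpy as np
a=cv2.imread('pics/top1.png');b=cv2.imread('pics/scene1.png');cv2.imwrite('pics/c1.png',cv2.resize(np.hstack([a[100:330,220:520],b[20:250,80:380]]),None,fx=1.3,fy=1.3))"
```

```text
hit False [ 0.44743605 -0.24710908  0.10666019]
0.034117718623725854 49.56198513507843 [ 0.44723278 -0.24708838  0.10652026]
0.03395386050304981 50.17722845077515 [-0.22807592 -0.109338   -4.59847676] [ 0.44695038 -0.24676116  0.30987208]
7.825
```

View pics/c1.png

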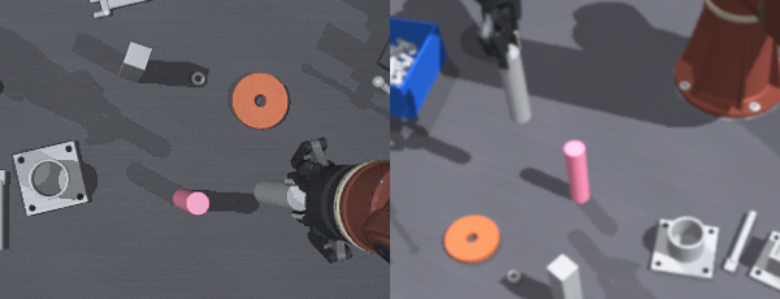

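The post is held: about 4.6 N at the wrist, and it hangs below the fingers in both views while the pink one is untouched. Next, move over the socket and check the foot before lowering.

```bash
python3 - <<'E'
from station import bot, viewer, status
import cv2,pickle,numpy as np
from h import *
G=[.464,.0705]
bot.line_to([*G,.31],max_speed=.15); bot.line_to([*G,.185],max_speed=.12); bot.wait(.3)
print(status.read_opening(),status.read_gripper_force(),status.read_eef_pos(),status.read_time())
out=[]
for n in("top","scene"):
    d=viewer.read_camera(n); pickle.dump(d,open(f"pics/{n}2.pkl","wb"))
    im=d["pixels"][:,:,::-1].copy()
    f=proj(d,np.array([*G,.079])); m=f.round().astype(int); print(n,f,"rim",proj(d,np.array([*G,.06])))
    c=cv2.resize(im[m[1]-40:m[1]+40,m[0]-40:m[0]+40],(400,400),interpolation=cv2.INTER_NEAREST)
    for a in range(0,360,10): # expected foot circle
        X=np.array([G[0]+.018*np.cos(np.radians(a)),G[1]+.018*np.sin(np.radians(a)),.079]); p=((proj(d,X)-m+40.5)*5).astype(int); cv2.circle(c,tuple(p.tolist()),1,(0,0,255),-1)
    out.append(c)
cv2.imwrite("pics/c2.png",np.hstack(out))
E
```

```text
0.03405886748161447 50.20485520362854 [0.46419475 0.07050042 0.18529119] 11.5833
top [256.91313063 237.72549252] rim [257.41819482 237.56212478]
scene [308.32549597 193.78745724] rim [307.81280336 198.4724999 ]
```

View pics/c2.png

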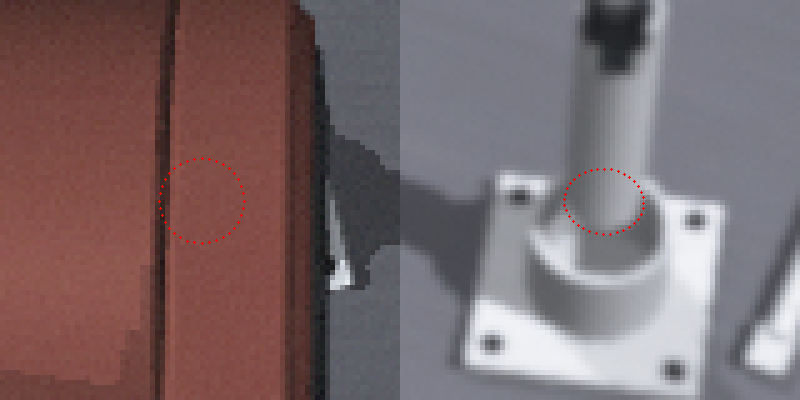

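In the scene view the post's foot fits the expected circle (crop about (605,200)) above the pipe mouth, and the post looks upright. Now lower with a guard.

```bash
python3 - <<'E'
from station import bot, viewer, status
import cv2,numpy as np
from h import *
G=[.464,.0705]
h=bot.line_to([*G,.13],max_speed=.08,guard=10); print(h,status.read_eef_pos(),status.read_wrist_force())
if not h:
    h=bot.line_to([*G,.110],max_speed=.02,guard=6); print(h,status.read_eef_pos(),status.read_wrist_force(),status.read_gripper_force())
    bot.wait(.2)
im=viewer.read_camera("scene")["pixels"][:,:,::-1]
cv2.imwrite("pics/c3.png",cv2.resize(im[130:270,230:390],None,fx=4,fy=4)); print(status.read_time())
E
```

```text
False [0.46432946 0.07050855 0.13036834] [-0.45482793  0.37956592 -4.04617581]
True [0.46400095 0.07045927 0.11649628] [-1.37619614 -0.69170411  7.3752535 ] 51.159287095069885
13.4583
```

View pics/c3.png

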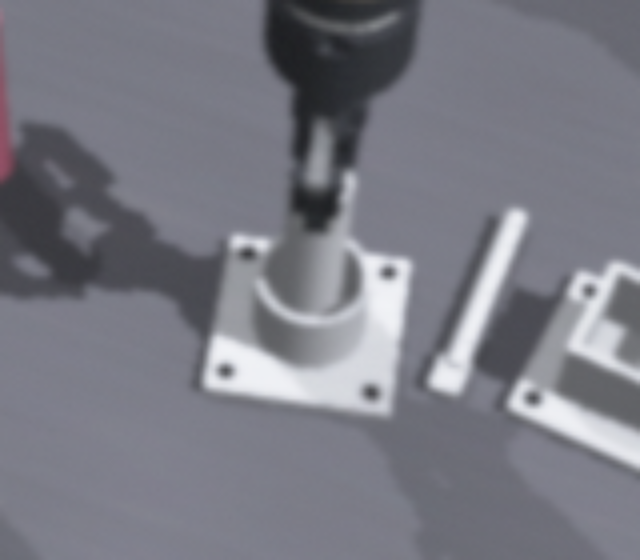

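Contact came at TCP z 0.1165, which is the floor (0.116 expected). The picture shows the post inside the pipe at about (320,270). Release, retreat and check.

```bash
python3 - <<'E'
from station import bot, viewer, status
import cv2,numpy as np,pickle
from h import *
bot.gripper_open(); bot.wait(.3); print(status.read_opening(),status.read_wrist_force())
bot.line_to([.464,.0705,.30],max_speed=.1)
bot.reach([.30,-.30,.33],[0.62579546,0.77998721,0,0]); bot.wait(.2)
o=[]
for n in("top","scene"):
    d=viewer.read_camera(n);o.append(d["pixels"][:,:,::-1])
    pickle.dump(d,open(f"pics/{n}4.pkl","wb"))
    if n=="top":
        g=cv2.cvtColor(d["pixels"],cv2.COLOR_RGB2GRAY); print(proj(d,np.array([.464,.0705,.15])))
cv2.imwrite("pics/c4.png",np.hstack([cv2.resize(o[0][100:300,130:370],(400,333)),cv2.resize(o[1][130:330,150:390],(400,333))])); print(status.read_time())
E
```

```text
0.08541703534020412 [ 0.04639698  1.38459743 -0.47459401]
[254.83827443 238.39655297]
18.1167
```

View pics/c4.png

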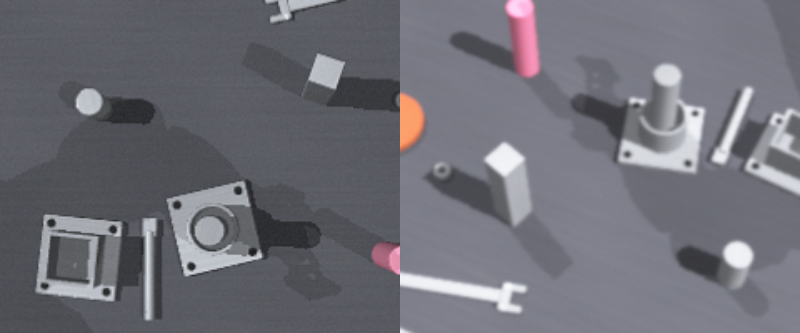

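The post stands upright in the pipe. Its top is at about (255.4,238.6) in top, against (254.8,238.4) expected on the axis. The square and short posts have not moved.

```bash
python3 -c "
from station import bot
print(bot.job_done())"
```

```text
the job is handed in; nothing more can be done
None
```

The tall round post is standing upright and released on the floor of the round socket, within about 1 mm of its axis by the top camera; the square and short posts weren't touched, and I've handed the job in (no verdict was returned).

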